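# Close the keyed lid of the breakfast pot

## Robot

A 6-joint arm with a two-finger parallel gripper is mounted at the origin on the work surface. World frame = base frame: x ahead of the robot, y to its left, z up, the work surface at z = 0. Lengths are in mm, angles in rad, forces in N, time in s.
With the tool pointing down it reaches from about 150 to 775 mm from the base axis. Payload 6.1 kg.
Tool frame: the origin (TCP) lies midway between the tips of the shut fingers; the grasp point (between the pads) lies 19 mm behind it; z points along the fingers, y is the line along which they close (so a half turn about z gives the same grasp; the last joint's range is limited). The gripper opens to 85 mm and grips with 20 to 120 N. Pads are 22 mm wide; open, the fingers measure 114 mm over their backs; the gripper's body (76 mm by 85 mm) begins 54 mm behind the grasp point. The pads swing forward as they close: fully open they stand 13 mm farther back than shut.
Start: joints at [-1.122, 0.126, -0.04, 1.405, 0, 1.571], TCP at [227.781, -472.995, 231.295] pointing down, gripper open.
Joint ranges: [-2.72, 2.72], [-0.95, 1.95], [-1.27, 1.35], [-1.78, 2.02], [-1.46, 1.47], [-3.14, 3.14]. Speed limits (rad/s): [2.39, 2.39, 3.01, 3.14, 3.14, 3.14].

## Interface

Orientations are given as a 3x3 rotation matrix whose columns are the frame's x, y, z axes.
In Python, from rig import bot gives the robot as it stands.
- The arm moves only by the shell command python3 -m jog 'ROWS'. ROWS is JSON, a list of rows, each a list of 3 entries, a list of its own where there are three numbers: the turn, a rotation vector about the tool's x, y, z in degrees, then the shift along the tool's x, y, z in m, then the opening, from 0 (shut) to 1 (fully open). In form: [[[wx, wy, wz], [dx, dy, dz], jaw], ...]. A call has 1 to 12 rows; each row shifts and turns the commanded pose from where the row before left it, along the tool's axes as they then stand; what a row does not reach is not made up. A row lasts 1/8 s, in which the tool goes at most 62.5 mm and 10.7 degrees, less where a joint would pass 70% of its speed; a pose out of reach is approached as far as the arm can. A call with a gripper value outside its range is refused whole. The fingers move at their own pace and stop on an object; the grip force is fixed at half the most. Time passes only in rows, so rows that do not move let the fingers close. It gives the time, the measured TCP pose, the force, the opening and the grip force at its end, in the units of the state.
- bot.get_state(): the state, without advancing time (a new reading comes with each control period).
- bot.camera(name): name is "scene" or "top" or "wrist"; returns the picture (480x640x3 uint8, red, green, blue); there is no depth.
- bot.calibration(name): a dict with "vfov" (degrees; the focal length in pixels is half the picture's height over the tangent of half this angle, whatever the lens; pixels are square), "cx", "cy" (the principal point, pixels), "k1" (the pictures are not rectified: a ray, as slopes to the right and down, at radius r is drawn at 1 + k1 r^2 times it, then the intrinsics apply), "R" (3x3) and "t" (3): a world point X has camera coordinates R X + t. Camera axes: x right, y down, z forward; pixel columns grow to the right and rows downward; lengths in mm; the calibration is good to about 2 mm. A picture is of the moment at which its call begins: read the wrist's pose just before it. calibration takes no time and is no camera call; for the wrist camera it gives the pose at the moment of the call.
- bot.close_job(): hands the job in; it is judged then, once.
Trained networks look in the newest picture that a camera, given by its name, has taken for a name from the list of things; names that differ only in an ending like _2 or _b are one class to them, and where a whole thing is asked for, a point or a joint stands for the part that bears it (a point fixed in the world has none). Each returns a list of dicts, best first, with "confidence" (0 to 1); they miss things now and then, are a little off and sometimes report something else, mostly with a low value. They report only what shows in the picture. A call takes as long as a camera call.
- bot.boxes_of(camera, name): "extent" ([left, top, right, bottom] in pixels, round what is visible of it).
- bot.silhouettes(camera, name): "region" (480x640 bool, what is visible of it) and "extent" ([left, top, right, bottom] in pixels, round what is visible of it).
The state is a dict: "t": time; "q": joint angles; "qd": joint speeds; "joint_efforts": joint torques, N m; "eef_pos": TCP position; "tool_rot": TCP orientation; "contact_force": force on the tool from outside, world axes, zero at the start; "wrist_torque": the same for the moment, N m; "grip_width": opening from 0.0 (shut) to 1.0 (fully open); "finger_force": force on a finger pad.
Only numpy, scipy, OpenCV 4.12 (cv2) and the standard library are available. Lean on these libraries where they do the work, as an engineer would, in place of code of your own. Each camera call takes 0.05 s, during which the arm holds its last target. There are 200 camera calls.

## Task

The wooden lid of the white storage pot on the breakfast tray is not closed: it is held up by the little steel key on the pot's shoulder. With a fingertip against its wooden finger post, turn the lid round until the notch in its edge is over the key, then press the lid straight down until it is fully home. Only push and press: do not lift the lid or the pot, leave the pot standing where it is, leave the other breakfast things alone, and take the hand away at the end.

Things in the scene. Friction and masses are not known exactly. Their poses are not given: they have to be found in the camera images.
- pot: White round storage pot, 116 mm diameter, 80 mm to its flat shoulder, 0.9 kg, loose, upright on the tray (6 mm above the table). Origin: centre of its underside; z up along the lid's turning axis; x towards the key. Key: radial steel bar 10 mm wide, round-topped, 49 to 72 mm from the axis, top 89 mm above the pot's underside; its outer 12 mm stick out past the lid and are seen from above.
- pot_key (a point): Point on the top of the key, 55 mm from the pot's axis.
- lid_notch (a point): Middle of the notch, level with the lid's flat top, 55 mm from the axis. Lid: wooden disc, 119 mm diameter, 8 mm thick, one straight notch 17 mm wide cut through its edge, 13 mm deep. It turns either way about the pot's axis (about 1.5 N at the post; stays where left). Lid top 97.5 mm above the pot's underside when up, 89.5 mm when home, then level with the key's top.
- lid_post (a point): Centre of the top of the finger post, the only thing standing on the lid: an upright round wooden post, 18 mm diameter, 22 mm tall above the lid's top, 38 mm from the axis, diametrically opposite the notch. It turns with the lid.
- seal (a joint): How far the lid has gone down, m: 0 up, just over the key (start), 0.008 fully home; negative: pulled up. It goes down only with the notch over the key (within about 3 mm). A rubber seal drags at about 6 N either way: the lid does not drop by itself and stays where it is pressed to.
- mug: Bystander: blue mug, 86 mm diameter, 85 mm tall, with a handle. Origin: centre of its underside.
- jam: Bystander: closed jam jar, 64 mm diameter, 72 mm tall. Origin: centre of its underside.
- tumbler: Bystander: glass tumbler, 66 mm diameter, 90 mm tall. Origin: centre of its underside.
- eggcup: Bystander: egg cup with an egg, 48 mm diameter, 72 mm tall. Origin: centre of its underside.
- spoon: Bystander: steel spoon lying flat, 120 mm long along its y. Origin: middle of its underside.
- bread: Bystander: buttered slice of bread lying flat, about 66 by 95 mm, 17 mm thick. Origin: middle of its underside.

How it is judged:
By the outcome, as a careful person would: the job done as asked, in the order asked, and still so for the second after the job is handed in, with the robot touching nothing.
It also fails if it takes over 59 s, if anything falls off the work surface, if the arm or the gripper's body presses on something with over 40 N, if the wrist force passes 120 N, or if a joint passes its speed limit or range.

## Working session

There is one attempt and no reset: what is moved stays moved. The work goes in short steps, Python scripts to look and compute and a shell command to move; the robot and the scene stay as the last step left them, time stands still between calls to the robot, and variables do not carry over. Pictures are saved under pics/ and viewed, at most 10 in all, crops included, and the job is handed in when it is done.

```bash
mkdir -p pics; ls; python3 - <<'E'
from rig import bot
import cv2,numpy as np
s=bot.get_state();print(s['t'],s['eef_pos'],s['tool_rot'])
ims=[]
for c in['top','scene']:
    im=bot.camera(c);cv2.imwrite(f'pics/{c}0.png',im[:,:,::-1])
    k=bot.calibration(c);print(c,k)
    for n in['pot','pot_key','lid_notch','lid_post','mug','jam','tumbler','eggcup']:
        print(n,[(np.round(d['confidence'],2),np.round(d['extent'])) for d in bot.boxes_of(c,n)[:2]])
E
```

```text
pics
0.0 [ 227.59069065 -472.62530169  230.51328696] [[ 9.00976659e-01  4.33866961e-01 -7.21653799e-04]
 [ 4.33867561e-01 -9.00975426e-01  1.49035980e-03]
 [-3.57446033e-06 -1.65588157e-03 -9.99998629e-01]]
top {'vfov': 48.67661849836439, 'cx': 318.19286394685184, 'cy': 242.97658528377988, 'k1': -0.08660508627867919, 'R': array([[ 0.01369585, -0.99957226, -0.02584042],
       [-0.99650879, -0.01151622, -0.08268983],
       [ 0.08235688,  0.02688272, -0.99624026]]), 't': array([ 62.27727929, 549.63202636, 872.77636459])}
pot [(np.float64(0.57), array([397., 228., 478., 304.]))]
pot_key [(np.float64(0.74), array([430., 142., 478., 194.])), (np.float64(0.62), array([395., 222., 480., 304.]))]
lid_notch [(np.float64(0.6), array([402., 223., 478., 304.]))]
lid_post [(np.float64(0.94), array([404., 223., 477., 305.]))]
mug []
jam [(np.float64(0.97), array([344., 144., 380., 185.]))]
tumbler [(np.float64(0.59), array([430., 143., 477., 192.]))]
eggcup [(np.float64(0.84), array([219., 323., 252., 350.])), (np.float64(0.69), array([398., 224., 479., 304.]))]
scene {'vfov': 57.57650795266663, 
[... 181 characters left out ...]
,
       [-0.31282606,  0.59579603, -0.73970734]]), 't': array([-529.85188154,  -88.3578691 ,  949.34080155])}
pot [(np.float64(0.87), array([190., 274., 276., 368.]))]
pot_key [(np.float64(0.64), array([192., 279., 276., 370.]))]
lid_notch [(np.float64(0.79), array([190., 273., 274., 343.])), (np.float64(0.57), array([192., 227., 253., 274.]))]
lid_post [(np.float64(0.77), array([192., 275., 276., 344.]))]
mug [(np.float64(0.7), array([300., 190., 362., 253.]))]
jam [(np.float64(0.76), array([341., 287., 382., 343.]))]
tumbler [(np.float64(0.6), array([294., 351., 341., 419.])), (np.float64(0.16), array([342., 288., 383., 340.]))]
eggcup [(np.float64(0.85), array([273., 169., 293., 203.]))]
```

```bash
cat > h.py <<'E'
import numpy as np, cv2
from rig import bot
def ray(k,u,v):
    f=240/np.tan(np.radians(k['vfov'])/2)
    d=np.array([(u-k['cx'])/f,(v-k['cy'])/f]); s=d.copy()
    for _ in range(20): s=d/(1+k['k1']*(s@s))
    R=np.array(k['R']); return -R.T@k['t'], R.T@np.array([s[0],s[1],1])
def at(k,u,v,z):
    o,d=ray(k,u,v); return o+d*(z-o[2])/d[2]
def pix(k,X):
    f=240/np.tan(np.radians(k['vfov'])/2)
    c=np.array(k['R'])@np.array(X,float)+k['t']; s=c[:2]/c[2]; s=s*(1+k['k1']*(s@s))
    return f*s+[k['cx'],k['cy']]
E
python3 - <<'E'
import cv2
a=cv2.imread('pics/top0.png'); c=cv2.resize(a[210:315,380:500],None,fx=4,fy=4,interpolation=cv2.INTER_CUBIC)
b=cv2.imread('pics/scene0.png');
import numpy as np
o=np.zeros((600,800,3),np.uint8); t=a[130:380,190:500]; o[:250,:310]=t
o[:420,320:800]=c; o[250:600,0:310]=b[150:500,120:430][:350] if b[150:500,120:430].shape[0]==350 else cv2.copyMakeBorder(b[150:480,120:430],0,20,0,0,0)
cv2.imwrite('pics/m0.png',o)
E
```

```text
(no output)
```

View pics/m0.png

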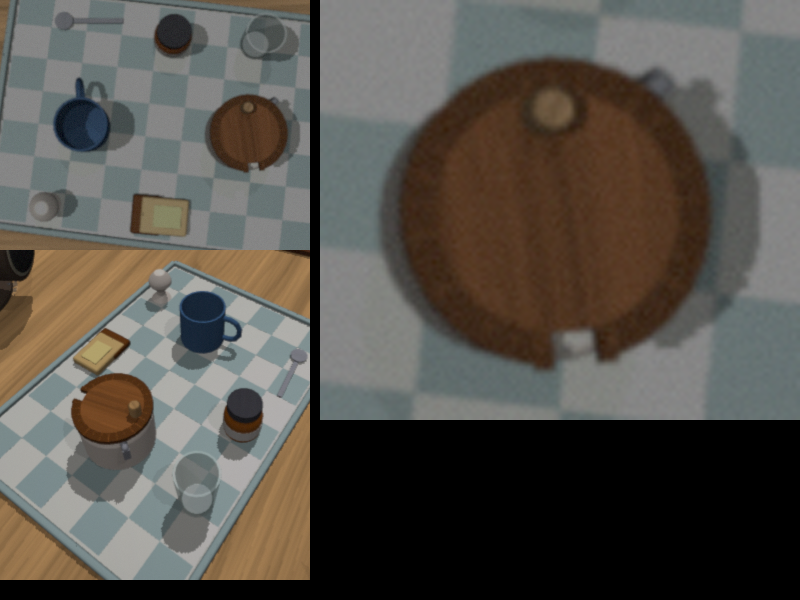

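The picture shows the lid at full-frame pixel (439,262) with the post at about (438,237). The notch is at about (444,296) and the key tip shows at about (464,230). All the neighbouring things are lower than the lid.

```bash
python3 - <<'E'
from h import *
from scipy.optimize import least_squares
k=bot.calibration('top'); r=bot.silhouettes('top','lid_post')
# lid rim ellipse -> circle in plane z=103.5
im=bot.camera('top')
for d in r[:1]:
    m=d['region'].astype(np.uint8); c=max(cv2.findContours(m,0,1)[0],key=cv2.contourArea)[:,0]
    P=np.array([at(k,u,v,103.5)[:2] for u,v in c])
    f=least_squares(lambda p:np.hypot(*(P-p[:2]).T)-p[2],[*P.mean(0),59],loss='soft_l1',f_scale=1.5)
    C=f.x; print('lid',C,len(c),d['extent'])
post=at(k,438.3,237,125.5)[:2]; notch=at(k,443.8,295.5,100)[:2]; key=at(k,463.5,231.5,94)[:2]
for n,p in(('post',post),('notch',notch),('key',key)):
    d=p-C[:2]; print(n,p,np.hypot(*d),np.degrees(np.arctan2(d[1],d[0])))
print('potbox chk',np.hypot(*C[:2]))
E
```

```text
lid [ 514.68339346 -117.20825847   59.31690595] 234 [399.7, 224.1, 475.4, 305.8]
post [ 551.4223239  -113.12255082] 36.965416496189015 6.345744140151328
notch [ 463.99391207 -126.38507933] 51.51346973773993 -169.73832231692205
key [ 563.53887919 -158.91140698] 64.23403367115553 -40.484143230780916
potbox chk 527.8605605257213
```

```bash
python3 -m jog '[[[0,0,0],[0.044,-0.0154,0.008],0],[[0,0,0],[0.044,-0.0154,0.008],0],[[0,0,0],[0.044,-0.0154,0.008],0],[[0,0,0],[0.044,-0.0154,0.008],0],[[0,0,0],[0.044,-0.0154,0.008],0],[[0,0,0],[0.044,-0.0154,0.008],0],[[0,0,0],[0.044,-0.0154,0.008],0],[[0,0,0],[0.044,-0.0154,0.008],0],[[0,0,0],[0.044,-0.0154,0.008],0],[[0,0,0],[0.044,-0.0154,0.008],0],[[0,0,-9],[0,0,0],0],[[0,0,-9],[0,0,0],0]]' && python3 -m jog '[[[0,0,-9],[0,0,0],0],[[0,0,-9],[0,0,0],0],[[0,0,-9],[0,0,0],0],[[0,0,-9],[0,0,0],0],[[0,0,-9],[0,0,0],0],[[0,0,-9],[0,0,0],0],[[0,0,0],[0,0,0],0]]'; python3 - <<'E'
from h import *
s=bot.get_state();print(s['t'],s['eef_pos'],s['q'],s['tool_rot'][:,0],s['grip_width'],s['contact_force'])
im=bot.camera('wrist');cv2.imwrite('pics/w1.png',im[:,:,::-1])
for n in['lid_post','lid_notch','pot']:print(n,[(round(d['confidence'],2),d['extent']) for d in bot.boxes_of('wrist',n)[:1]])
k=bot.calibration('wrist'); np.save('kw1.npy',k,allow_pickle=True)
C=np.array([514.7,-117.2])
for a,n in((7.5,'post'),):
    print(n,pix(k,[*(C+38*np.array([np.cos(np.radians(a)),np.sin(np.radians(a))])),125.5]))
print('C',pix(k,[*C,103.5]),'tcp',pix(k,s['eef_pos']))
im2=bot.camera('top');cv2.imwrite('pics/t1.png',im2[:,:,::-1])
E
```

```text
t: 2.5
eef_pos: [557.7, -142.5, 150.8]
tool_rot: [[0.718, 0.696, -0.001], [0.696, -0.718, 0.0], [-0.0, -0.001, -1.0]]
contact_force: [-0.1, 0.2, -0.7]
grip_width: 0.0
finger_force: 0.0
t: 3.38
eef_pos: [557.4, -143.3, 151.2]
tool_rot: [[-0.133, 0.991, -0.0], [0.991, 0.133, -0.0], [0.0, -0.0, -1.0]]
contact_force: [0.2, -0.8, 0.0]
grip_width: 0.002
finger_force: 0.0
3.375 [ 557.39177556 -143.34546264  151.24645943] [-2.51707321e-01  2.31675573e-01 -8.70579991e-02  1.25213668e+00
 -1.91367146e-05  1.18614179e+00] [-1.32555919e-01  9.91175529e-01  1.00009902e-05] 0.0017027632649187514 [ 0.21732715 -0.83767771  0.02977376]
lid_post [(0.77, [121.9, 95.6, 353.7, 320.2])]
lid_notch [(0.67, [122.4, 94.2, 353.3, 317.1])]
pot [(0.6, [118.9, 96.7, 354.6, 321.1])]
post [310.57735308 226.44584772]
C [238.1112799 214.4435193] tcp [312.06461761 314.38330659]
```

View pics/w1.png

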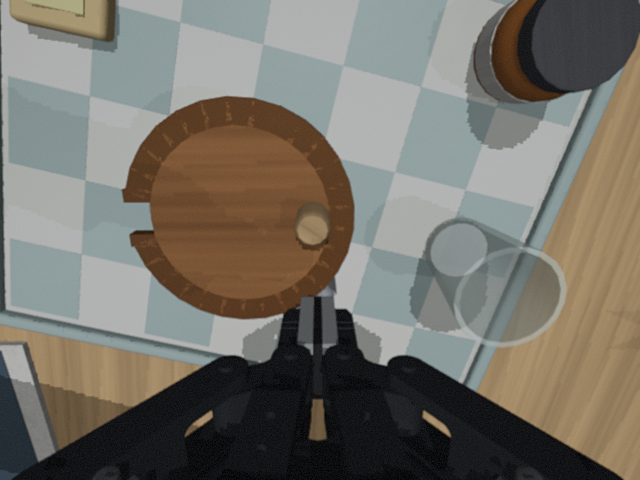

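The wrist view shows the post top at (311,227), exactly as predicted. The notch is at (140,217), the key tip at (331,287), and the shut fingertips are at (318,300).

```bash
python3 - <<'E'
from h import *
from scipy.optimize import least_squares
k=np.load('kw1.npy',allow_pickle=True).item()
bot.camera('wrist'); d=bot.silhouettes('wrist','lid_post')[0]
m=d['region'].astype(np.uint8); c=max(cv2.findContours(m,0,1)[0],key=cv2.contourArea)[:,0]
c=c[c[:,1]<290]
P=np.array([at(k,u,v,103.5)[:2] for u,v in c])
f=least_squares(lambda p:np.hypot(*(P-p[:2]).T)-p[2],[*P.mean(0),59],loss='soft_l1',f_scale=1); C=f.x
print('lid',C,pix(k,[*C[:2],103.5]))
for n,u,v,z in(('post',312,226.5,125.5),('notch',150.5,217.5,103.5),('key',331,287,94)):
    p=at(k,u,v,z)[:2];e=p-C[:2];print(n,p,np.hypot(*e),np.degrees(np.arctan2(e[1],e[0])))
E
```

```text
lid [ 515.98488511 -118.47887427   59.33244861] [240.41225983 217.12058959]
post [ 553.0332796  -112.17873253] 37.580251723241 9.650923185508185
notch [ 469.49187224 -124.86632441] 46.929732212427446 -172.1773811823684
key [ 569.50777428 -156.28581059] 65.52910878956527 -35.2362177261947
```

```bash
python3 -m jog '[[[0,0,0],[0,0,0.022],0],[[0,0,0],[0,0,0.02],0],[[0,0,0],[0,0,0],0],[[0,0,0],[0.005,0,0],0],[[0,0,0],[0.005,0,0],0],[[0,0,0],[0,0,0],0]]' && python3 -m jog '[[[0,0,-5],[0.0034,0.0016,0],0],[[0,0,-5],[0.0034,0.0016,0],0],[[0,0,-5],[0.0034,0.0016,0],0],[[0,0,-5],[0.0034,0.0016,0],0],[[0,0,0],[0,0,0],0]]'; python3 - <<'E'
from h import *
s=bot.get_state();R=np.array(s['tool_rot']);e=np.array(s['eef_pos'])-[515.5,-118,0]
print(s['eef_pos'],np.degrees(np.arctan2(R[1,0],R[0,0]))-90,'t,r',R[:,0]@e,R[:,1]@e,s['contact_force'])
im=bot.camera('wrist');cv2.imwrite('pics/w2.png',im[60:400,80:480,::-1])
im=bot.camera('top');cv2.imwrite('pics/t2.png',im[:,:,::-1])
E
```

```text
t: 4.47
eef_pos: [556.4, -133.1, 110.1]
tool_rot: [[-0.135, 0.991, 0.001], [0.991, 0.135, -0.0], [-0.0, 0.001, -1.0]]
contact_force: [-0.7, 0.2, 0.2]
grip_width: 0.004
finger_force: 0.0
t: 5.1
eef_pos: [559.0, -118.7, 109.8]
tool_rot: [[-0.464, 0.886, 0.001], [0.886, 0.464, -0.0], [-0.001, 0.001, -1.0]]
contact_force: [0.5, -0.8, -0.4]
grip_width: 0.005
finger_force: 0.3
[ 558.96129076 -118.67706433  109.79619825] 27.677438962707882 t,r -20.866421588158726 38.24443057374783 [ 0.4837084  -0.8090011  -0.36648647]
```

View pics/w2.png

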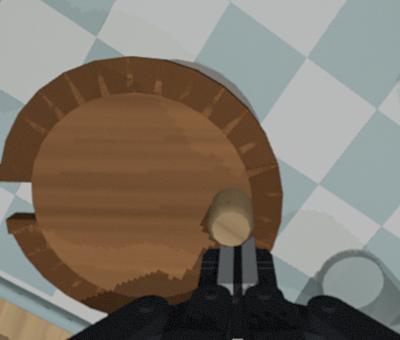

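The post top (crop 232,228) sits right against the fingertips and the lid is turning with it. I'll carry on along the arc.

```bash
python3 -m jog '[[[0,0,-5],[0.0034,0.0016,0],0],[[0,0,-5],[0.0034,0.0016,0],0],[[0,0,-5],[0.0034,0.0016,0],0],[[0,0,-5],[0.0034,0.0016,0],0],[[0,0,-5],[0.0034,0.0016,0],0],[[0,0,-5],[0.0034,0.0016,0],0],[[0,0,-5],[0.0034,0.0016,0],0],[[0,0,-5],[0.0034,0.0016,0],0],[[0,0,-5],[0.0034,0.0016,0],0],[[0,0,-5],[0.0034,0.0016,0],0],[[0,0,-5],[0.0034,0.0016,0],0],[[0,0,0],[0,0,0],0]]'; python3 -m jog '[[[0,0,-5],[0.0034,0.0016,0],0],[[0,0,-5],[0.0034,0.0016,0],0],[[0,0,-5],[0.0034,0.0016,0],0],[[0,0,-5],[0.0034,0.0016,0],0],[[0,0,-5],[0.0034,0.0016,0],0],[[0,0,-5],[0.0034,0.0016,0],0],[[0,0,-5],[0.0034,0.0016,0],0],[[0,0,-5],[0.0034,0.0016,0],0],[[0,0,-5],[0.0034,0.0016,0],0],[[0,0,0],[0,0,0],0]]'; python3 - <<'E'
from h import *
s=bot.get_state();R=np.array(s['tool_rot']);e=np.array(s['eef_pos'])-[515.5,-118,0]
print(s['eef_pos'],s['q'][5],np.degrees(np.arctan2(R[1,0],R[0,0]))-90,'t,r',R[:,0]@e,R[:,1]@e,s['contact_force'])
k=bot.calibration('wrist');np.save('kw3.npy',k,allow_pickle=True)
im=bot.camera('wrist');cv2.imwrite('pics/w3.png',im[:,:,::-1])
E
```

```text
t: 6.7
eef_pos: [540.4, -83.2, 109.5]
tool_rot: [[-0.992, 0.128, 0.001], [0.128, 0.992, 0.0], [-0.001, 0.0, -1.0]]
contact_force: [0.4, 0.5, -0.1]
grip_width: -0.001
finger_force: 0.4
t: 7.95
eef_pos: [507.9, -76.3, 109.3]
tool_rot: [[-0.793, -0.609, -0.0], [-0.609, 0.793, 0.0], [0.0, 0.0, -1.0]]
contact_force: [0.5, 1.3, 0.2]
grip_width: -0.003
finger_force: 0.2
[507.86800436 -76.28781597 109.29627439] -0.8045793455560674 -232.44716336907402 t,r -19.35768803653243 37.753162742148405 [0.50537493 1.30880967 0.21233327]
```

View pics/w3.png

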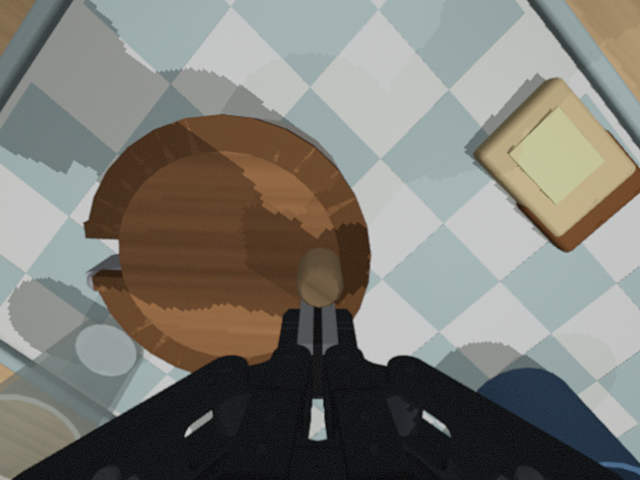

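The notch (inner edge about (120,253)) is nearly there. The key tip shows at (95,272), just past its lower edge. I'll zoom in to get the remaining angle.

```bash
python3 - <<'E'
from h import *
from scipy.optimize import least_squares
im=cv2.imread('pics/w3.png'); cv2.imwrite('pics/w3z.png',cv2.resize(im[210:310,70:170],None,fx=6,fy=6,interpolation=cv2.INTER_CUBIC))
k=np.load('kw3.npy',allow_pickle=True).item()
d=bot.silhouettes('wrist','lid_post')[0]
m=d['region'].astype(np.uint8); c=max(cv2.findContours(m,0,1)[0],key=cv2.contourArea)[:,0]
c=c[(c[:,1]<230)|((c[:,0]>340)&(c[:,1]<300))]
P=np.array([at(k,u,v,103.5)[:2] for u,v in c])
f=least_squares(lambda p:np.hypot(*(P-p[:2]).T)-59.5,[*P.mean(0)],loss='soft_l1',f_scale=1); print('lid',f.x,np.abs(f.fun).mean())
E
```

```text
lid [ 515.23808888 -119.02082018] 0.27411223998010387
```

View pics/w3z.png

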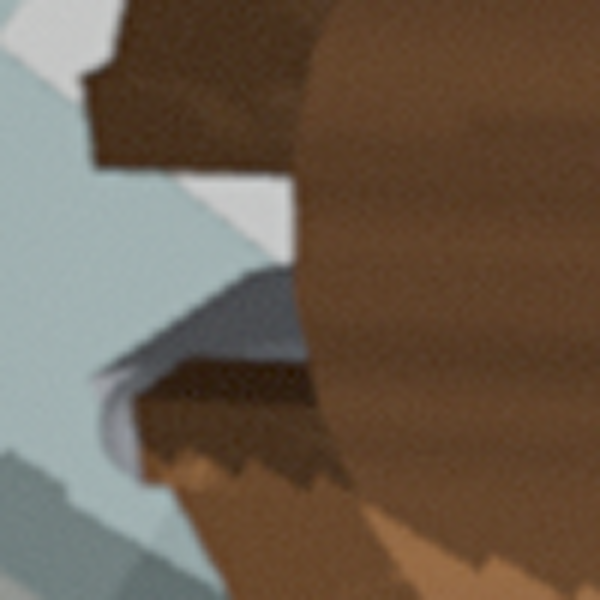

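```bash
python3 - <<'E'
from h import *
k=np.load('kw3.npy',allow_pickle=True).item()
C=np.array([515.4,-118.8])
def zp(r,w,z,a):
    a=np.radians(a);p=C+r*np.array([np.cos(a),np.sin(a)])+w*np.array([-np.sin(a),np.cos(a)])
    return np.round((pix(k,[*p,z])-[70,210])*6)
for a in(-34,-37,-40):
    print('key',a,'ridge72',zp(72,0,95,a),'ridge60',zp(60,0,95,a),'bot72+-',zp(72,5,90,a),zp(72,-5,90,a),zp(60,5,90,a),zp(72,5,86,a))
for a in(-48,-51,-54):
    print('notch',a,zp(46.5,8.5,103.5,a),zp(46.5,-8.5,103.5,a),zp(58.9,8.5,103.5,a),zp(58.9,-8.5,103.5,a))
for z in (119,257.7),: pass
for n,u,v,z in(('inner up',295,172,103.5),('inner lo',316,403,103.5),):
    p=at(k,70+u/6,210+v/6,z)[:2]-C; print(n,np.hypot(*p),np.degrees(np.arctan2(p[1],p[0])))
E
```

```text
key -34 ridge72 [125. 548.] ridge60 [263. 504.] bot72+- [191. 572.] [130. 464.] [325. 529.] [218. 548.]
key -37 ridge72 [102. 506.] ridge60 [244. 468.] bot72+- [166. 532.] [110. 421.] [304. 496.] [193. 509.]
key -40 ridge72 [ 81. 462.] ridge60 [227. 432.] bot72+- [143. 491.] [ 92. 377.] [285. 462.] [171. 469.]
notch -48 [341. 470.] [284. 250.] [173. 482.] [110. 263.]
notch -51 [328. 440.] [282. 217.] [157. 444.] [106. 221.]
notch -54 [316. 409.] [283. 184.] [143. 404.] [104. 179.]
inner up 46.48879888403753 -65.67134890917536
inner lo 47.13058489941635 -44.1894241210692
```

The notch sits at −54.9° (radius check 46.5 mm, as it should be) and the key at −40.3°, so about 14.5° is left to turn.

```bash
python3 -m jog '[[[0,0,-5],[0.0034,0.0016,0],0],[[0,0,-5],[0.0034,0.0016,0],0],[[0,0,-4.5],[0.003,0.0014,0],0],[[0,0,0],[0,0,0],0],[[0,0,0],[0,0,0],0]]'; python3 - <<'E'
from h import *
s=bot.get_state();R=np.array(s['tool_rot']);e=np.array(s['eef_pos'])-[515.4,-118.8,0]
print(s['eef_pos'],s['q'][5],np.degrees(np.arctan2(R[1,0],R[0,0]))-90,'t,r',R[:,0]@e,R[:,1]@e)
k=bot.calibration('wrist');np.save('kw4.npy',k,allow_pickle=True)
im=bot.camera('wrist');cv2.imwrite('pics/w4z.png',cv2.resize(im[210:310,70:170,::-1],None,fx=6,fy=6,interpolation=cv2.INTER_CUBIC))
C=np.array([515.4,-118.8])
def zp(r,w,z,a):
    a=np.radians(a);p=C+r*np.array([np.cos(a),np.sin(a)])+w*np.array([-np.sin(a),np.cos(a)])
    return np.round((pix(k,[*p,z])-[70,210])*6)
for a in(-38,-40,-42):
    print('key',a,zp(72,5,90,a),zp(72,-5,90,a),zp(72,0,95,a),'notch',zp(46.5,8.5,103.5,a),zp(46.5,-8.5,103.5,a))
E
```

```text
t: 8.68
eef_pos: [497.9, -79.7, 109.2]
tool_rot: [[-0.614, -0.789, -0.0], [-0.789, 0.614, -0.0], [0.0, -0.0, -1.0]]
contact_force: [0.5, 0.8, -0.0]
grip_width: 0.001
finger_force: 0.1
[497.85294118 -79.68524351 109.2382407 ] -1.0675417521626496 -217.91417873075022 t,r -20.032257169386973 37.866817358365466
key -38 [ 81. 312.] [ 56. 189.] [ 29. 274.] notch [333. 427.] [294. 203.]
key -40 [ 73. 281.] [ 52. 157.] [ 22. 242.] notch [326. 406.] [295. 181.]
key -42 [ 66. 250.] [ 49. 125.] [ 17. 210.] notch [319. 385.] [297. 159.]
```

View pics/w4z.png

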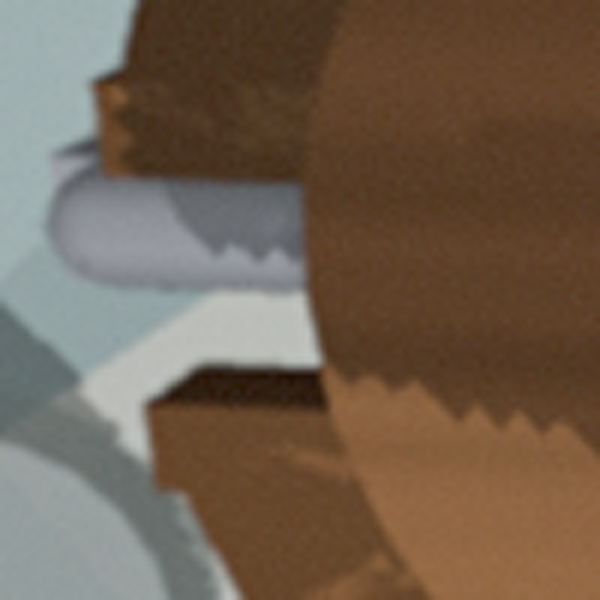

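The key lies centred in the notch in perspective: the notch edges are at (305,183) and (325,407) and the key end is at (55,155) to (90,283). Both fit −40°. Next I'll back off, lift and go to the lid's centre.

```bash
python3 -m jog '[[[0,0,0],[-0.006,0,0],0],[[0,0,0],[0,0,-0.025],0],[[0,0,0],[0,0,-0.015],0],[[0,0,0],[0.013,-0.019,0],0],[[0,0,0],[0.013,-0.019,0],0],[[0,0,0],[0,0,0],0]]' && python3 -m jog '[[[0,0,0],[0,0,0.02],0],[[0,0,0],[0,0,0.02],0],[[0,0,0],[0,0,0.003],0],[[0,0,0],[0,0,0.003],0],[[0,0,0],[0,0,0.002],0],[[0,0,0],[0,0,0],0]]'; python3 - <<'E'
from h import *
s=bot.get_state();e=np.array(s['eef_pos'])-[515.4,-118.8,0];print(e,s['contact_force'])
E
```

```text
t: 9.48
eef_pos: [516.1, -119.5, 149.3]
tool_rot: [[-0.614, -0.789, 0.0], [-0.789, 0.614, -0.0], [-0.0, -0.0, -1.0]]
contact_force: [-0.3, 0.6, -0.4]
grip_width: 0.001
finger_force: 0.0
t: 10.22
eef_pos: [515.7, -118.3, 102.0]
tool_rot: [[-0.613, -0.79, 0.001], [-0.79, 0.613, 0.0], [-0.001, -0.0, -1.0]]
contact_force: [-1.7, 2.2, 4.8]
grip_width: -0.004
finger_force: 2.3
[  0.34232768   0.50040327 102.03989351] [-1.72519511  2.21513685  4.77351846]
```

```bash
python3 -m jog '[[[0,0,0],[0,0,0.002],0],[[0,0,0],[0,0,0.002],0],[[0,0,0],[0,0,0],0]]' ; python3 -m jog '[[[0,0,0],[0,0,0.002],0],[[0,0,0],[0,0,0.001],0],[[0,0,0],[0,0,0],0]]'
```

```text
t: 10.6
eef_pos: [515.8, -118.5, 97.3]
tool_rot: [[-0.613, -0.79, 0.001], [-0.79, 0.613, 0.0], [-0.0, -0.0, -1.0]]
contact_force: [0.2, 2.1, 3.4]
grip_width: -0.002
finger_force: 1.7
t: 10.98
eef_pos: [515.9, -118.6, 95.7]
tool_rot: [[-0.613, -0.79, 0.002], [-0.79, 0.613, -0.0], [-0.001, -0.001, -1.0]]
contact_force: [-4.3, 3.8, 13.9]
grip_width: 0.002
finger_force: 7.0
```

Force is rising at z≈95.5, as expected near home. I'll press a little further to make sure.

```bash
python3 -m jog '[[[0,0,0],[0,0,0.001],0],[[0,0,0],[0,0,0.001],0],[[0,0,0],[0,0,0],0]]'; python3 -m jog '[[[0,0,0],[0,0,0.001],0],[[0,0,0],[0,0,0.001],0],[[0,0,0],[0,0,0],0]]'
```

```text
t: 11.35
eef_pos: [516.0, -118.6, 95.6]
tool_rot: [[-0.613, -0.79, 0.003], [-0.79, 0.613, -0.0], [-0.002, -0.003, -1.0]]
contact_force: [-8.7, 4.0, 26.6]
grip_width: -0.005
finger_force: 13.1
t: 11.72
eef_pos: [516.1, -118.7, 95.4]
tool_rot: [[-0.613, -0.79, 0.005], [-0.79, 0.613, -0.001], [-0.002, -0.004, -1.0]]
contact_force: [-12.8, 6.0, 37.8]
grip_width: 0.003
finger_force: 19.1
```

The lid has stopped hard at the home height (95.5 mm). Now I'll retreat.

```bash
python3 -m jog '[[[0,0,0],[0,0,-0.003],0],[[0,0,0],[0,0,-0.003],0],[[0,0,0],[0,0,-0.02],0],[[0,0,0],[0,0,-0.04],0],[[0,0,0],[0,0,-0.04],0],[[0,0,0],[0.03,-0.03,0],0],[[0,0,0],[0.03,-0.03,0],0],[[0,0,0],[0.03,-0.03,0],0],[[0,0,0],[0,0,0],0]]'; python3 - <<'E'
from h import *
a=bot.camera('top');b=bot.camera('scene');bot.camera('wrist')
o=np.zeros((600,800,3),np.uint8);o[:420,:480]=cv2.resize(a[210:315,380:500],None,fx=4,fy=4,interpolation=cv2.INTER_CUBIC)
o[:360,480:]=cv2.resize(b[260:380,175:282],(320,360),interpolation=cv2.INTER_CUBIC);
cv2.imwrite('pics/end.png',o[:,:,::-1]);print(bot.get_state()['eef_pos'],bot.get_state()['contact_force'])
E
```

```text
t: 12.85
eef_pos: [531.5, -247.7, 194.7]
tool_rot: [[-0.616, -0.788, -0.002], [-0.788, 0.616, -0.001], [0.002, 0.001, -1.0]]
contact_force: [-0.4, -0.1, 0.2]
grip_width: -0.001
finger_force: 0.0
[ 531.28172198 -244.63381996  195.56425935] [-0.75163996 -1.082245   -0.48530976]
```

View pics/end.png

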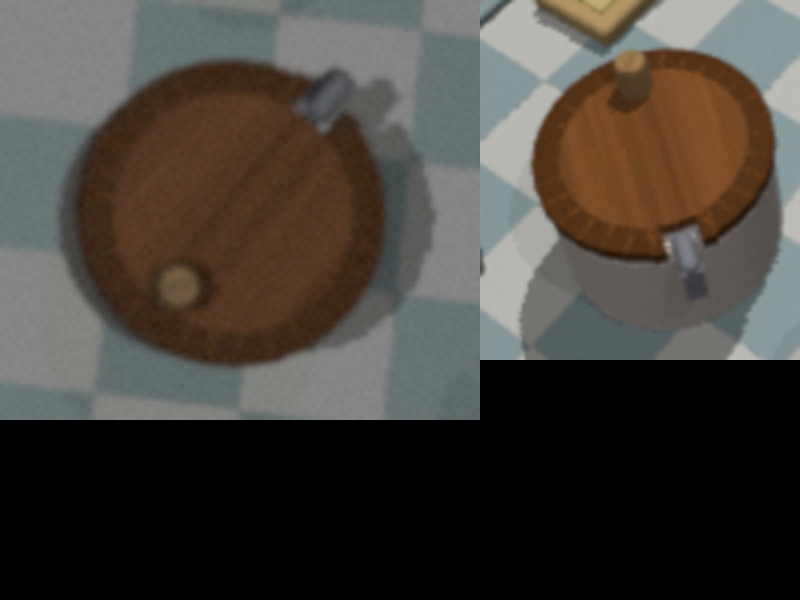

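The key shows in the notch at crop (325,95), level with the lid's top. The post is opposite at (180,287), the pot hasn't moved, and the hand is clear.

```bash
python3 -c "
from rig import bot
print(bot.close_job())"
```

```text
the job is handed in; nothing more can be done
None
```

The lid is turned so its notch sits over the key and pressed down until it stopped hard at the home height. The pot is still where it stood, the hand is clear, and the job is handed in; no verdict was returned.

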